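# Put the check weights from the balance back in their boxes

## Robot

A 6-joint arm with a two-finger parallel gripper is mounted at the origin on the work surface. World frame = base frame: x ahead of the robot, y to its left, z up, the work surface at z = 0. Lengths are in m, angles in rad, forces in N, time in s.
With the tool pointing down it reaches from about 0.425 to 1.125 m from the base axis. Payload 14.9 kg.
Tool frame: the origin (TCP) lies at the very end of the fingers, on their centre line; the grasp point (between the pads) lies 19 mm behind it; z points along the fingers, y is the line along which they close (so a half turn about z gives the same grasp; the last joint's range is limited). The gripper opens to 91 mm and grips with 3 to 60 N. Pads are 32 mm wide; open, the fingers measure 118 mm over their backs; the gripper's body (76 mm by 178 mm) begins 60 mm behind the grasp point.
Start: joints at [1.304, 0.379, 1.734, -0, 1.028, -0.033], TCP at [0.162, 0.681, 0.214] pointing down, gripper open.
Joint ranges: [-2.77, 2.77], [-0.74, 2.19], [0, 2.66], [-1.06, 4.2], [0.31, 2.87], [-3.08, 3.08]. Speed limits (rad/s): [1.89, 1.89, 2.39, 3.14, 3.14, 3.14].

## Interface

Orientations are given as a rotation vector (axis times angle).
In Python, from plant import * gives the robot as it stands. Calls block until the motion is done:
- move_pose(position, orientation): joint-space move of the TCP to a pose.
- move_l(position, frame=None, rate=0.15): straight line of the TCP; frame=None keeps the orientation; rate is the mean speed in m/s.
- goto_joints(angles): joint-space move.
- open_jaws() and gripper_close(effort=None): open the fingers fully, or close them until they stop; effort is the grip in N (None keeps the last).
- dwell(seconds).
- inverse_kinematics(position, orientation): joint angles nearest the present ones, or None.
- snapshot(name): name is "side" or "top"; returns a dict with "color" (420x560x3 uint8, blue, green, red), "z_map" (420x560 float32, m along the optical axis (not along the pixel's ray), 0 where there is no reading), "K" (3x3 intrinsics, pixels), "cam_to_world" (4x4, takes a point from camera to world coordinates). Camera axes: x right, y down, z forward; pixel columns grow to the right and rows downward; lengths in m; the calibration is good to about 2 mm. A picture is of the moment at which its call begins.
A pose or a line that the arm cannot do raises IKError and nothing moves.
- finish_job(): hands the job in; it is judged then, once.
Trained networks look in the newest picture that a camera, given by its name, has taken for a name from the list of things; names that differ only in an ending like _2 or _b are one class to them, and where a whole thing is asked for, a point or a joint stands for the part that bears it (a point fixed in the world has none). Each returns a list of dicts, best first, with "confidence" (0 to 1); they miss things now and then, are a little off and sometimes report something else, mostly with a low value. They report only what shows in the picture. A call takes as long as a camera call. They do not tell look-alikes from the thing itself.
- cut_out(camera, query): "pixels" (420x560 bool, what is visible of it) and "pixel" ([column, row] in pixels, amid what is visible of it).
Readings, each from a call of its own:
- get_time_s(): time.
- get_q(): joint angles.
- get_qd(): joint speeds.
- get_tau(): joint torques, N m.
- get_position(): TCP position.
- get_orientation(): TCP orientation.
- get_ft_force(): force on the tool from outside, world axes, zero at the start.
- get_torque(): the same for the moment, N m.
- get_opening(): finger opening in m.
- get_grasp_force(): force on a finger pad.
Only numpy, scipy, OpenCV 4.12 (cv2) and the standard library are available. Lean on these libraries where they do the work, as an engineer would, in place of code of your own. Each camera call takes 0.05 s, during which the arm holds its last target. There are 200 camera calls.

## Task

The balance check is done: take apart the two piles of steel check weights on the balance pan and put each weight back into its own wooden box, the largest weight in the largest box and so on down to the smallest. Set each one down gently (do not drop any) so that it stands upright, flat on the felt inside the rim.

Things in the scene. Friction and masses are not known exactly. Their poses are not given: they have to be found in the camera images.
- weight_500: The largest of five plain stainless-steel cylinder weights, standing upright: diameter 62 mm, height 21 mm, about 500 g. Origin at the centre of its underside, z up along its axis. It lies directly on the balance pan at one of the two spots, with a smaller weight on it. The piles (one of three, one of two) stand 96 mm apart on the 135 x 195 mm dark pan, 55 mm above the bench.
- weight_200: The second largest of five plain stainless-steel cylinder weights, standing upright: diameter 39 mm, height 21 mm, about 200 g. Origin at the centre of its underside, z up along its axis. It lies directly on the balance pan at the other spot, with a smaller weight on it. The balance is a fixed white housing beyond the boxes, nowhere higher than its pan, reaching 105 mm to each side of the pan's centre.
- weight_100: The middle-sized of five plain stainless-steel cylinder weights, standing upright: diameter 30 mm, height 18 mm, about 100 g. Origin at the centre of its underside, z up along its axis. It lies on the 62 mm or on the 39 mm weight and has the smallest weight on top of it. Weights in a pile are roughly centred on one another.
- weight_50: The second smallest of five plain stainless-steel cylinder weights, standing upright: diameter 23 mm, height 15 mm, about 50 g. Origin at the centre of its underside, z up along its axis. It lies on whichever of the 62 mm and 39 mm weights does not carry the 30 mm one.
- weight_20: The smallest of five plain stainless-steel cylinder weights, standing upright: diameter 16 mm, height 13 mm, about 20 g. Origin at the centre of its underside, z up along its axis. It lies on top of the 30 mm weight, the top of the pile of three.
- box_500: The largest of five shallow square wooden boxes, fixed on the bench, for the 62 mm weight: 92 mm square outside, square recess 78 mm wide lined with blue felt. Origin at the centre of its underside, z up. Felt floor 10 mm above the bench, rim 13 mm above the bench (3 mm over the felt).
- box_200: The second largest of five shallow square wooden boxes, fixed on the bench, for the 39 mm weight: 69 mm square outside, square recess 55 mm wide lined with blue felt. Origin at the centre of its underside, z up. Felt floor 10 mm above the bench, rim 13 mm above the bench (3 mm over the felt). The boxes lie in a row between robot and balance, in shuffled order.
- box_100: The middle-sized of five shallow square wooden boxes, fixed on the bench, for the 30 mm weight: 60 mm square outside, square recess 46 mm wide lined with blue felt. Origin at the centre of its underside, z up. Felt floor 10 mm above the bench, rim 13 mm above the bench (3 mm over the felt). Box centres are at least 120 mm apart.
- box_50: The second smallest of five shallow square wooden boxes, fixed on the bench, for the 23 mm weight: 53 mm square outside, square recess 39 mm wide lined with blue felt. Origin at the centre of its underside, z up. Felt floor 10 mm above the bench, rim 13 mm above the bench (3 mm over the felt). A bottle, a beaker and a pipette bulb stand beyond the row.
- box_20: The smallest of five shallow square wooden boxes, fixed on the bench, for the 16 mm weight: 46 mm square outside, square recess 32 mm wide lined with blue felt. Origin at the centre of its underside, z up. Felt floor 10 mm above the bench, rim 13 mm above the bench (3 mm over the felt).
There are look-alikes about, which are no part of the job. Leave any turquoise look-alike of the box_20 alone.

How it is judged:
By the outcome, as a careful person would: the job done as asked, in the order asked, and still so for the second after the job is handed in, with the robot touching nothing.
It also fails if it takes over 144 s, if anything falls off the work surface, if the arm or the gripper's body presses on something with over 40 N, if the wrist force passes 120 N, or if a joint passes its speed limit or range.

## Working session

There is one attempt and no reset: what is moved stays moved. The work goes in short steps, each a Python script; the robot and the scene stay as the last script left them, time stands still between calls to the robot, and variables do not carry over. Pictures are saved under pics/ and viewed, at most 14 in all, crops included, and the job is handed in when it is done.

```bash
mkdir -p pics; ls; python3 - <<'E'
from plant import *
import cv2
for n in("top","side"):
    s=snapshot(n); cv2.imwrite(f"pics/{n}0.png",s["color"]); print(n,s["K"].tolist(),s["cam_to_world"].round(3).tolist())
    for q in["weight_500","weight_200","weight_100","weight_50","weight_20","box_500","box_200","box_100","box_50","box_20"]:
        print(q,[(round(d["confidence"],2),[int(v) for v in d["pixel"]],int(d["pixels"].sum())) for d in cut_out(n,q)])
print(get_orientation(),get_time_s())
E
```

```text
pics
top [[400.20230885949275, 0.0, 279.4625926198609], [0.0, 400.20230885949275, 212.0047524727176], [0.0, 0.0, 1.0]] [[-0.014, -0.993, 0.116, 0.391], [-1.0, 0.013, -0.01, 0.043], [0.008, -0.116, -0.993, 1.07], [0.0, 0.0, 0.0, 1.0]]
weight_500 [(0.87, [280, 160], 455), (0.43, [275, 160], 64)]
weight_200 [(0.87, [280, 160], 455), (0.43, [275, 160], 64)]
weight_100 [(0.87, [280, 160], 455), (0.43, [275, 160], 64)]
weight_50 [(0.87, [280, 160], 455), (0.43, [275, 160], 64)]
weight_20 [(0.87, [280, 160], 455), (0.43, [275, 160], 64)]
box_500 [(0.86, [347, 235], 1203), (0.85, [174, 230], 313), (0.84, [232, 236], 541), (0.71, [140, 238], 333), (0.69, [407, 225], 661), (0.68, [176, 265], 333), (0.67, [288, 239], 394), (0.51, [177, 194], 304)]
box_200 [(0.86, [347, 235], 1203), (0.85, [174, 230], 313), (0.84, [232, 236], 541), (0.71, [140, 238], 333), (0.69, [407, 225], 661), (0.68, [176, 265], 333), (0.67, [288, 239], 394), (0.51, [177, 194], 304)]
box_100 [(0.86, [347, 235], 1203), (0.85, [174, 230], 313), (0.84, [232, 236], 541), (0.71, [140, 238], 333), (0.69, [407, 225], 661), (0.68, [
[... 1660 characters left out ...]
57, [277, 283], 834)]
box_100 [(0.89, [342, 194], 1139), (0.87, [363, 157], 548), (0.85, [184, 314], 587), (0.81, [311, 236], 542), (0.77, [222, 335], 656), (0.76, [202, 387], 794), (0.6, [265, 358], 676), (0.57, [277, 283], 834)]
box_50 [(0.89, [342, 194], 1139), (0.87, [363, 157], 548), (0.85, [184, 314], 587), (0.81, [311, 236], 542), (0.77, [222, 335], 656), (0.76, [202, 387], 794), (0.6, [265, 358], 676), (0.57, [277, 283], 834)]
box_20 [(0.89, [342, 194], 1139), (0.87, [363, 157], 548), (0.85, [184, 314], 587), (0.81, [311, 236], 542), (0.77, [222, 335], 656), (0.76, [202, 387], 794), (0.6, [265, 358], 676), (0.57, [277, 283], 834)]
[ 3.66424639e-01  3.12014255e+00 -6.31636712e-05] 1.1
```

View pics/top0.png

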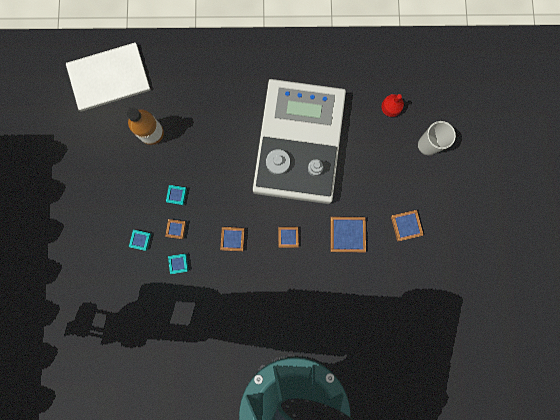

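View pics/side0.png

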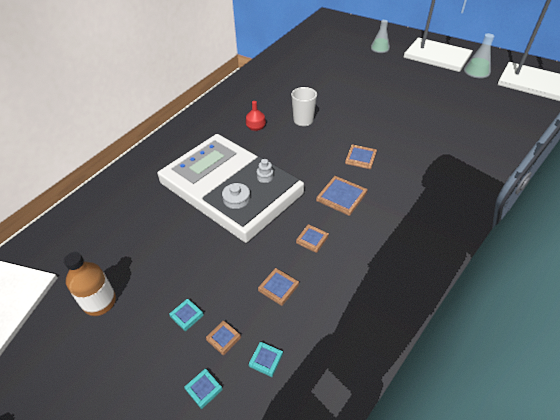

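The top view shows five brown boxes at (176,229), (232,239), (288,237), (348,234) and (407,225), and three turquoise decoys around the leftmost one. The large pile, 62 mm with 23 mm on it, is at (278,161). The pile of three is at (316,168), and the side view confirms its three tiers.

```bash
python3 - <<'E'
from plant import *
import cv2,numpy as np
for n in("top","side"):
    s=snapshot(n);K=s["K"];T=s["cam_to_world"];z=s["z_map"]
    v,u=np.mgrid[:420,:560]
    P=np.stack([(u-K[0,2])*z/K[0,0],(v-K[1,2])*z/K[1,1],z],-1)@T[:3,:3].T+T[:3,3]
    def plane(px,h): # pixel(s) onto plane z=h
        d=np.c_[(px[:,0]-K[0,2])/K[0,0],(px[:,1]-K[1,2])/K[1,1],np.ones(len(px))]@T[:3,:3].T
        return T[:3,3]+d*((h-T[2,3])/d[:,2])[:,None]
    hsv=cv2.cvtColor(s["color"],cv2.COLOR_BGR2HSV)
    for d in cut_out(n,"box_20"):
        m=d["pixels"]; 
        vv,uu=np.nonzero(m); W=plane(np.c_[uu,vv].astype(float),.013)
        r=cv2.minAreaRect((W[:,:2]*1000).astype(np.float32))
        hs=hsv[m]; sat=hs[hs[:,1]>80]
        print(n,d["pixel"],np.round(r[0]),"size",np.round(r[1]),"brown",np.mean(sat[:,0]<30).round(2),"turq",np.mean((sat[:,0]>80)&(sat[:,0]<98)).round(2), "z",np.median(P[m][:,2]).round(3))
    # pile tiers by height
    ok=(z>0)&(P[...,0]>.5)&(P[...,0]<.85)&(abs(P[...,1]-.0)<.16)
    for lo,hi in((.05,.0585),(.070,.08),(.086,.0965),(.0895,.0975),(.1025,.113)):
        m=(ok&(P[...,2]>lo)&(P[...,2]<hi)).astype(np.uint8)
        c,l,st,ce=cv2.connectedComponentsWithStats(m)
        for i in range(1,c):
            if st[i,4]>15:
                Q=P[l==i];r=cv2.minAreaRect((Q[:,:2]*1000).astype(np.float32))
                print(n,lo,hi,"n",st[i,4],"mid",np.round(r[0]),"size",np.round(r[1]),"z",np.median(Q[:,2]).round(4))
E
```

```text
top [287.2, 236.3] [447.  12.] size [50. 50.] brown 0.4 turq 0.0 z 0.013
top [177.6, 264.9] [382. 300.] size [46. 48.] brown 0.0 turq 0.57 z 0.013
top [407.3, 223.6] [ 474. -305.] size [71. 74.] brown 0.42 turq 0.0 z 0.011
top [346.5, 235.7] [ 454. -145.] size [96. 94.] brown 0.31 turq 0.0 z 0.012
top [177.2, 193.3] [563. 309.] size [50. 48.] brown 0.0 turq 0.57 z 0.013
top [234.1, 236.9] [445. 157.] size [61. 64.] brown 0.42 turq 0.0 z 0.013
top [172.7, 228.3] [473. 308.] size [49. 48.] brown 0.56 turq 0.0 z 0.013
top 0.05 0.0585 n 1178 mid [792. -34.] size [157.  91.] z 0.0518
top 0.05 0.0585 n 2804 mid [630. -11.] size [200. 143.] z 0.0559
top 0.07 0.08 n 359 mid [636.  36.] size [58. 62.] z 0.0774
top 0.07 0.08 n 64 mid [619. -58.] size [38. 36.] z 0.0772
top 0.086 0.0965 n 70 mid [636.  36.] size [22. 21.] z 0.0919
top 0.086 0.0965 n 67 mid [618. -61.] size [28. 28.] z 0.0944
top 0.0895 0.0975 n 61 mid [636.  36.] size [21. 21.] z 0.0924
top 0.0895 0.0975 n 67 mid [618. -61.] size [28. 28.] z 0.0945
top 0.1025 0.113 n 36 mid [619. -60.] size [16. 14.] z 0.1078
side [186.1, 314.3
[... 617 characters left out ...]
.] size [50. 51.] brown 0.61 turq 0.0 z 0.012
side 0.05 0.0585 n 829 mid [792. -39.] size [154.  88.] z 0.0516
side 0.05 0.0585 n 2455 mid [632. -14.] size [197. 143.] z 0.056
side 0.05 0.0585 n 21 mid [813.  25.] size [13. 26.] z 0.0509
side 0.07 0.08 n 88 mid [618. -56.] size [38. 28.] z 0.0764
side 0.07 0.08 n 367 mid [637.  34.] size [59. 64.] z 0.0769
side 0.086 0.0965 n 73 mid [619. -59.] size [29. 25.] z 0.0938
side 0.086 0.0965 n 75 mid [637.  35.] size [21. 23.] z 0.0916
side 0.0895 0.0975 n 66 mid [619. -60.] size [29. 24.] z 0.0945
side 0.0895 0.0975 n 62 mid [637.  35.] size [21. 23.] z 0.0919
side 0.1025 0.113 n 34 mid [619. -61.] size [14. 14.] z 0.1071
  return _methods._mean(a, axis=axis, dtype=dtype,
  ret = ret.dtype.type(ret / rcount)
```

```bash
cat > h.py <<'E'
from plant import *
import numpy as np
a=np.pi/np.sqrt(2); DOWN=np.array([a,a,0])   # closing line along world x
BOX={500:(.4535,-.145),200:(.474,-.304),100:(.4445,.1575),50:(.4475,.011),20:(.4725,.308)}
OFF=.006
def pick(x,y,bottom,effort):
    move_pose([x,y,.16],DOWN); open_jaws()
    move_l([x,y,bottom+OFF+.012]); move_l([x,y,bottom+OFF],rate=.04)
    gripper_close(effort); print("open",round(get_opening(),4),"force",round(get_grasp_force(),1),get_position().round(4))
    move_l([x,y,bottom+OFF+.02],rate=.05); move_l([x,y,.18])
    print("lifted",round(get_opening(),4),round(get_grasp_force(),1))
def place(w):
    x,y=BOX[w]; move_pose([x,y,.12],DOWN)
    z=.010+OFF; move_l([x,y,z+.012]); dwell(.2); f0=get_ft_force()[2]
    move_l([x,y,z+.0012],rate=.03)
    for k in range(7):
        df=get_ft_force()[2]-f0
        if df>1.0: break
        move_l([x,y,z+.0008-k*.0004],rate=.01)
    print("set z",get_position().round(4),"dF",round(df,2),k)
    open_jaws(); print("after",round(get_ft_force()[2]-f0,2)); move_l([x,y,.14]); print("t",get_time_s())
E
python3 - <<'E'
from h import *
for p in [(.619,-.060,.06),(.636,.036,.06)]+[(*v,.015) for v in BOX.values()]:
    print(inverse_kinematics(list(p),DOWN))
pick(.619,-.0605,.055+.021+.018,12)
print(get_time_s())
import cv2; cv2.imwrite("pics/a.png",cv2.resize(snapshot("side")["color"][60:270,180:460],None,fx=2,fy=2))
E
```

```text
[-1.34103196e-01  4.74605587e-01  1.94141117e+00 -4.44089210e-16
  7.25575897e-01 -1.34103196e-01]
[ 1.99586049e-02  4.93158939e-01  1.91010547e+00 -4.44089210e-16
  7.38328245e-01  1.99586049e-02]
[-3.58420018e-01  3.90230515e-01  2.22790199e+00 -4.44089210e-16
  5.23460146e-01 -3.58420018e-01]
[-6.11659696e-01  4.83609545e-01  2.05856082e+00 -4.44089210e-16
  5.99422287e-01 -6.11659696e-01]
[ 2.91099060e-01  3.85384982e-01  2.23655633e+00 -4.44089210e-16
  5.19651338e-01  2.91099060e-01]
[-2.74987924e-02  3.59811605e-01  2.28196351e+00 -4.44089210e-16
  4.99817535e-01 -2.74987924e-02]
[ 5.36353707e-01  4.84598082e-01  2.05674612e+00 -4.44089210e-16
  6.00248453e-01  5.36353707e-01]
open 0.015 force 12.0 [ 0.619  -0.0605  0.1   ]
lifted 0.0145 12.0
7.7417
```

View pics/a.png

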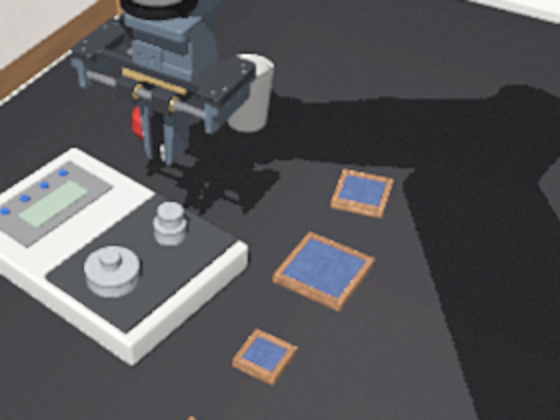

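The 16 mm weight is held between the fingertips (crop about (162,150)), and the 30 mm weight still sits on the 39 mm one.

```bash
python3 - <<'E'
from h import *
import cv2
place(20)
s=snapshot("side"); cv2.imwrite("pics/b.png",cv2.resize(s["color"][130:400,130:490],None,fx=2,fy=2))
E
```

```text
set z [0.4725 0.308  0.0159] dF 6.3 4
after -0.21
t 13.9417
```

View pics/b.png

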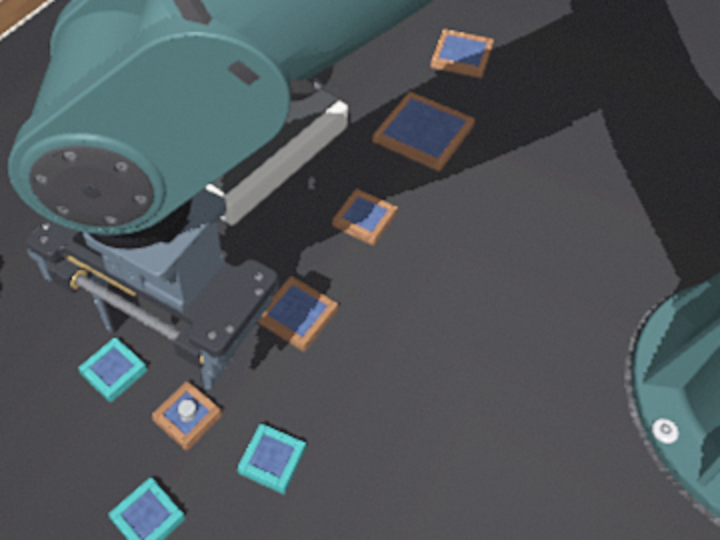

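The 16 mm weight stands upright in the small brown box (crop (187,410)), and contact came at the expected height. I'll do 100 and 50 next, then look again.

```bash
python3 - <<'E'
from h import *
import cv2
pick(.6185,-.060,.055+.021,20); place(100)
pick(.6365,.0355,.055+.021,15); place(50)
move_pose([.46,.30,.2],DOWN)
for n in("top","side"):
    s=snapshot(n); cv2.imwrite(f"pics/c{n}.png",cv2.resize(s["color"][100:310,100:450],None,fx=2,fy=2))
    K=s["K"];T=s["cam_to_world"];z=s["z_map"];v,u=np.mgrid[:420,:560]
    P=np.stack([(u-K[0,2])*z/K[0,0],(v-K[1,2])*z/K[1,1],z],-1)@T[:3,:3].T+T[:3,3]
    m=((z>0)&(P[...,0]>.54)&(P[...,0]<.72)&(abs(P[...,1])<.14)&(P[...,2]>.068)&(P[...,2]<.085)).astype(np.uint8)
    c,l,st,_=cv2.connectedComponentsWithStats(m)
    for i in range(1,c):
        if st[i,4]>15:
            Q=P[l==i];r=cv2.minAreaRect((Q[:,:2]*1000).astype(np.float32));print(n,st[i,4],np.round(r[0]),np.round(r[1]),np.median(Q[:,2]).round(4))
E
```

```text
open 0.0295 force 20.0 [ 0.6185 -0.06    0.082 ]
lifted 0.0292 20.0
set z [0.4446 0.1575 0.0159] dF 10.31 4
after 0.45
t 24.5
open 0.0221 force 15.0 [0.6365 0.0355 0.082 ]
lifted 0.0219 15.0
set z [0.4475 0.011  0.0164] dF 1.33 2
after 0.64
t 33.8333
top 468 [636.  36.] [59. 62.] 0.0773
top 192 [620. -59.] [38. 38.] 0.077
side 75 [610. -56.] [38. 15.] 0.0756
side 65 [622.  18.] [21. 28.] 0.0771
```

View pics/ctop.png

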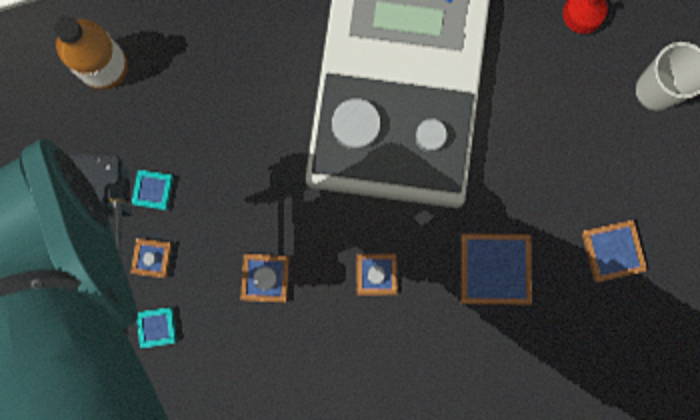

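Three weights are in their boxes (crop (150,259), (265,279), (376,274)), and the 62 mm and 39 mm weights are alone on the pan.

```bash
sed -i 's/df>1.0/df>2.0/' h.py; python3 - <<'E'
from h import *
import cv2
pick(.6195,-.059,.055,35); place(200)
pick(.6365,.0355,.055,50); place(500)
move_pose([.45,-.145,.25],DOWN); move_pose([.162,.681,.214],[.366,3.12,0])
for n in("top","side"):
    s=snapshot(n); 
    K=s["K"];T=s["cam_to_world"];z=s["z_map"];v,u=np.mgrid[:420,:560]
    P=np.stack([(u-K[0,2])*z/K[0,0],(v-K[1,2])*z/K[1,1],z],-1)@T[:3,:3].T+T[:3,3]
    for w,h in((500,21),(200,21),(100,18),(50,15),(20,13)):
        x,y=BOX[w]; m=(z>0)&(abs(P[...,0]-x)<.045)&(abs(P[...,1]-y)<.045)&(P[...,2]>.018)
        Q=P[m];r=cv2.minAreaRect((Q[:,:2]*1000).astype(np.float32)); print(n,w,np.round(np.array(r[0])-np.array([x,y])*1000),np.round(r[1]),"ztop",np.percentile(Q[:,2],[50,95]).round(4),"exp",10+h)
    cv2.imwrite(f"pics/d{n}.png",s["color"] if n=="side" else cv2.resize(s["color"][100:310,100:450],None,fx=2,fy=2))
print(get_time_s())
E
```

```text
open 0.0379 force 35.0 [ 0.6196 -0.059   0.061 ]
lifted 0.0381 35.0
set z [ 0.4741 -0.304   0.016 ] dF 8.55 4
after 0.26
t 45.65
open 0.0612 force 50.0 [0.6367 0.0355 0.0611]
lifted 0.0606 50.0
set z [ 0.4536 -0.145   0.0161] dF 4.41 3
after 3.8
t 55.2583
top 500 [-5.  5.] [90. 71.] ztop [0.0318 0.035 ] exp 31
top 200 [  4. -10.] [40. 64.] ztop [0.0316 0.0351] exp 31
top 100 [0. 2.] [55. 58.] ztop [0.0292 0.0327] exp 28
top 50 [-4. -2.] [49. 37.] ztop [0.0263 0.0287] exp 25
top 20 [-1.  1.] [44. 43.] ztop [0.0236 0.0279] exp 23
side 500 [7. 5.] [84. 60.] ztop [0.0319 0.0341] exp 31
side 200 [-1. -1.] [39. 42.] ztop [0.0311 0.0342] exp 31
side 100 [-1. -3.] [29. 30.] ztop [0.0287 0.0311] exp 28
side 50 [-1.  0.] [22. 21.] ztop [0.0253 0.0283] exp 25
side 20 [-9. -5.] [31. 15.] ztop [0.0235 0.0258] exp 23
58.9417
```

View pics/dtop.png

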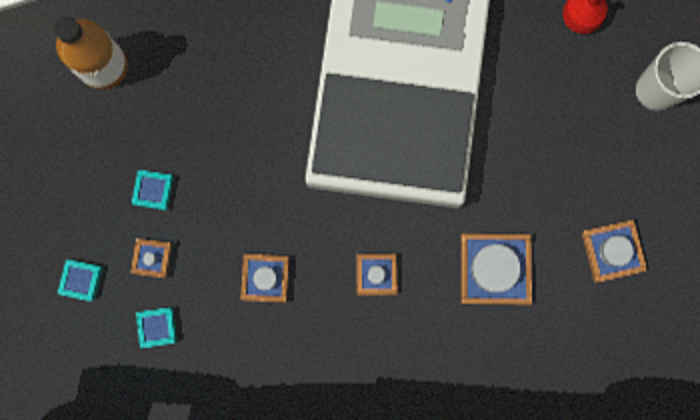

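View pics/dside.png

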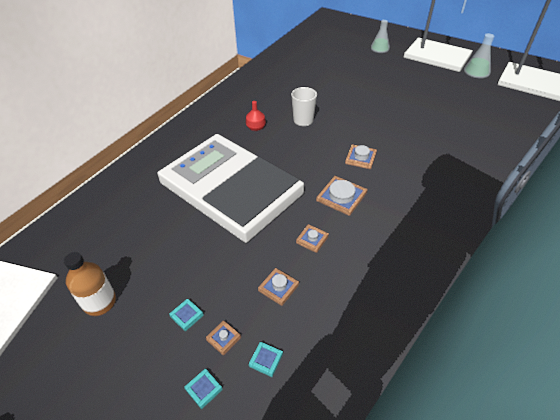

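Both pictures show all five weights upright inside their boxes (top crop (148,259), (264,278), (376,275), (497,268), (617,250)). The measured top heights match the expected ones.

```bash
python3 -c "
from plant import *
print(finish_job())"
```

```text
the job is handed in; nothing more can be done
None
```

All five weights stand upright on the felt in their own boxes, none was dropped, and the job was handed in at about 59 s.

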